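Lay up a boot heel in the heel jig

TASK

Lay up a boot heel in the green heel-building jig. First swing the jig's brass tab fully aside (a good quarter turn) and leave it there, then lift out the aluminium cover plate it held by its black handle and lay it flat in the middle of the blue pad. Then stack in the middle of the jig's bed, one at a time and in this order, the russet leather lift, the striped heel block and the black rubber cap, each lying flat, squarely on the one below, with the rounded end towards the jig's red stop.

Things in the scene. Friction and masses are not known exactly. Their poses are not given: they have to be found in the camera images.
- bed (a point): Centre of the flat bed (top face, 22 mm above the table) of the fixed dark-green jig, 145 (x) x 130 mm (y). x runs from the tab's end to the red stop, z up. White D mark on the bed. End stops, 90 mm wide, rise 6 mm above the bed, inner faces at x = +49 (red) and -49 mm (green); four nubs 10 x 8 mm, 6 mm high, at x = +-40, y = +-48 mm. The middle of the long sides is open
- red_stop (a point): The red stop at the +x end of the jig: middle of its top face, 54 mm from the bed's centre along +x and 6 mm above the bed; axes as the bed's
- tab (a joint): Brass swing tab on the jig's -x end, on a vertical pivot at x = -62, y = 0 mm from the bed's centre; light friction, stays where left. At 0 its 30 mm tongue points to the jig's +x, over the cover's edge. It opens anticlockwise seen from above (tongue to the jig's +y, yellow peg on its tail to -y), up to a stop at 1.75 rad; beyond 1.3 rad it is fully aside, clear of the cover
- tab_peg (a point): Centre (half-way up) of the yellow upright peg on the tab's tail by which it is turned: a cylinder 12 mm in diameter, 28 mm tall, its top 39.5 mm above the bed; this point lies 25.5 mm above the bed (47.5 mm above the table), 32 mm from the pivot, to the jig's -x when the tab is at 0
- cover_grip (a point): Centre of the grip bar of the loose aluminium cover plate (150 g, 94 (x) x 84 (y) x 5 mm, z up). The black bar runs along x over its middle: 44 mm long, 12 mm thick (y), 10 mm tall, its centre 34 mm above the plate's underside, on two posts (24 mm gap under the bar). At the start it lies on the bed between stops and nubs, 2 mm play all round, x along the jig's x
- pad_top (a point): Centre of the blue pad, on its upper face 4 mm above the table: fixed, 150 mm (x) by 130 mm (y)
- seat_lift_mid (a point): Leather lift: russet red-brown; D-shaped, lying flat, 60 mm across its parallel sides (y), 60 mm long (x), 12 mm thick. Point at its centre, half-way up. x points to the middle of the rounded end, -x to the straight edge (each 30 mm away); the sides are straight from that edge to the middle; z up
- heel_block_mid (a point): Heel block: tan with dark brown stripes round its sides, tan on top; D-shaped, lying flat, 58 mm across its parallel sides (y), 58 mm long (x), 26 mm thick. Point at its centre, half-way up. x points to the middle of the rounded end, -x to the straight edge (each 29 mm away); the sides are straight from that edge to the middle; z up
- heel_cap_mid (a point): Rubber cap: black; D-shaped, lying flat, 56 mm across its parallel sides (y), 56 mm long (x), 12 mm thick. Point at its centre, half-way up. x points to the middle of the rounded end, -x to the straight edge (each 28 mm away); the sides are straight from that edge to the middle; z up
Things that resemble listed ones, but are neither listed nor needed, are in the scene too. Of the things that look like the part that bears heel_block_mid, the smallest one is meant.

How it is judged:
By the outcome, as a careful person would: the job done as asked, in the order asked, and still so for the second after the job is handed in, with the robot touching nothing.
It also fails if it takes over 144 s, if anything falls off the work surface, if the arm or the gripper's body presses on something with over 40 N, if the wrist force passes 120 N, or if a joint passes its speed limit or range.

ROBOT

A 7-joint arm with a two-finger parallel gripper is mounted at the origin on the work surface. World frame = base frame: x ahead of the robot, y to its left, z up, the work surface at z = 0. Lengths are in m, angles in rad, forces in N, time in s.
With the tool pointing down it reaches from about 0.425 to 0.925 m from the base axis. Payload 6.8 kg.
Tool frame: the origin (TCP) lies at the very end of the fingers, on their centre line; the grasp point (between the pads) lies 19 mm behind it; z points along the fingers, y is the line along which they close (so a half turn about z gives the same grasp; the last joint's range is limited). The gripper opens to 85 mm and grips with 20 to 120 N. Pads are 22 mm wide; open, the fingers measure 114 mm over their backs; the gripper's body (76 mm by 85 mm) begins 54 mm behind the grasp point. The pads swing forward as they close: fully open they stand 13 mm farther back than shut.
Start: joints at [1.137, 0.477, 0.022, 1.555, -0.011, 1.109, -0.083], TCP at [0.216, -0.64, 0.231] pointing down, gripper open.
Joint ranges: [-2.96, 2.96], [-0.34, 2.1], [-1.41, 1.46], [0.24, 2.44], [-1.37, 4.51], [0.17, 1.92], [-2.96, 2.96]. Speed limits (rad/s): [2.39, 2.39, 3.14, 3.14, 3.14, 3.14, 3.14].

INTERFACE

Orientations are given as a unit quaternion [w, x, y, z].
In Python, from station import get_obs, read_camera, hand_in gives the robot as it stands.
- The arm moves only by the tool arm_command, never from a script. Its argument "commands" is one flat list of numbers, 7 for each row, row after row: the shift along the tool's x, y, z in m, then the turn, a rotation vector about the tool's x, y, z in degrees, then the opening, from 0 (shut) to 1 (fully open). In form: [tx, ty, tz, rx, ry, rz, fingers, tx, ty, tz, rx, ry, rz, fingers, ...]. A call has 1 to 8 rows; each row is the pose to reach, as a shift and turn from the pose commanded when the call began, along the tool's axes at that moment; what a row does not reach only later rows make up. A row lasts 1/10 s, in which the tool goes at most 50 mm and 8.59 degrees, less where a joint would pass 70% of its speed; a pose out of reach is approached as far as the arm can. A call with a gripper value outside its range is refused whole. The fingers move at their own pace and stop on an object; "force" is the grip in N (left out, the last holds). Time passes only in rows, so rows that repeat a pose let the fingers close. It gives the time, the measured TCP pose, the force, the opening and the grip force at its end, in the units of the state.
- get_obs(): the state, without advancing time (a new reading comes with each control period).
- read_camera(name): name is "side" or "top"; returns a dict with "img" (400x640x3 uint8, red, green, blue), "camera_matrix" (3x3 intrinsics, pixels), "pose" (4x4, takes a point from camera to world coordinates). Camera axes: x right, y down, z forward; pixel columns grow to the right and rows downward; lengths in m; the calibration is good to about 2 mm. A picture is of the moment at which its call begins. There is no depth.
- hand_in(): hands the job in; it is judged then, once.
The state is a dict: "t": time; "q": joint angles; "joint_vel": joint speeds; "joint_torque": joint torques, N m; "eef_pos": TCP position; "tool_rot": TCP orientation; "contact_force": force on the tool from outside, world axes, zero at the start; "torque": the same for the moment, N m; "gripper_width": opening from 0.0 (shut) to 1.0 (fully open); "grasp_force": force on a finger pad.
Only numpy, scipy, OpenCV 4.12 (cv2) and the standard library are available. Lean on these libraries where they do the work, as an engineer would, in place of code of your own. Each camera call takes 0.05 s, during which the arm holds its last target. There are 200 camera calls.

## Working session

There is one attempt and no reset: what is moved stays moved. The work goes in short steps, Python scripts to look and compute and a tool call to move; the robot and the scene stay as the last step left them, time stands still between calls to the robot, and variables do not carry over. Pictures are saved under pics/ and viewed, at most 14 in all, crops included, and the job is handed in when it is done.

Besides the shell and the picture viewer there is one more tool, called after "Emit:" in YAML: its name, and indented under it one key for each argument. arm_command: Moves the arm, as the interface text tells. Its arguments: {"type":"object","properties":{"commands":{"type":"array","items":{"type":"number"}},"force":{"type":"number"}},"required":["commands"]}

```bash
mkdir -p pics
cat > h.py <<'E'
import numpy as np, cv2
from station import get_obs, read_camera, hand_in
def snap(n,f):
    c=read_camera(n); cv2.imwrite('pics/'+f+'.png',c['img'][:,:,::-1]); np.savez('pics/'+f+'.npz',**{k:np.array(c[k]) for k in('img','camera_matrix','pose')}); return c
def load(f): return np.load('pics/'+f+'.npz')
def ray(c,uv,z):
    P=np.array(c['pose']);K=np.array(c['camera_matrix']);uv=np.atleast_2d(uv).astype(float)
    d=np.c_[uv,np.ones(len(uv))]@np.linalg.inv(K).T@P[:3,:3].T;o=P[:3,3]
    return o+d*((z-o[2])/d[:,2])[:,None]
def proj(c,p):
    P=np.linalg.inv(np.array(c['pose']));q=(np.atleast_2d(p)@P[:3,:3].T+P[:3,3])@np.array(c['camera_matrix']).T
    return q[:,:2]/q[:,2:]
E
python3 - <<'E'
from h import *
a=snap('top','t0');b=snap('side','s0')
print(a['camera_matrix'],a['pose'],b['pose'],get_obs())
E
```

```text
[[480.80047534   0.         317.32602835]
 [  0.         480.80047534 200.78344811]
 [  0.           0.           1.        ]] [[ 0.00642184 -0.99829316  0.05804759  0.43235966]
 [-0.99997429 -0.00659614 -0.00281155  0.01594981]
 [ 0.00318964 -0.05802804 -0.99830986  1.47690096]
 [ 0.          0.          0.          1.        ]] [[-0.94812697 -0.20913238  0.23941364  0.28623989]
 [-0.31788023  0.63016966 -0.7084055   0.7342307 ]
 [-0.00272068 -0.74776322 -0.66395991  0.72360702]
 [ 0.          0.          0.          1.        ]] {'t': 0.1, 'q': array([ 1.13687373,  0.47768999,  0.02235904,  1.5563428 , -0.01152991,
        1.1093053 , -0.08311085]), 'joint_vel': array([ 0.00011398, -0.00130643, -0.00095104, -0.00202738,  0.00016602,
       -0.00102055, -0.00047048]), 'joint_torque': array([ 4.37809809e-03, -5.97755313e+01,  1.61396038e+00, -2.81953132e+01,
        1.29218650e-02,  5.01277100e-03, -1.73568236e-05]), 'eef_pos': array([ 0.21587826, -0.6389881 ,  0.23044578]), 'tool_rot': array([-7.88664966e-04,  9.86760465e-01,  1.62182400e-01, -1.78969252e-04]), 'contact_force': array([-0.34169499, -0.14120134, -1.35994958]), 'torque': array([-0.04097179,  0.02057831, -0.01643462]), 'grasp_force': 0.0, 'gripper_width': 0.9956437959057977}
```

View pics/t0.png

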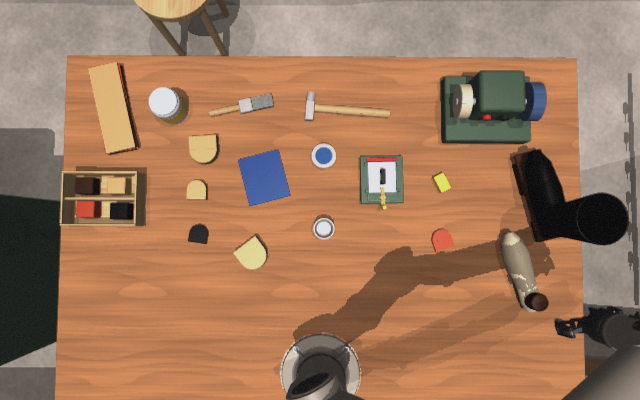

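View pics/s0.png

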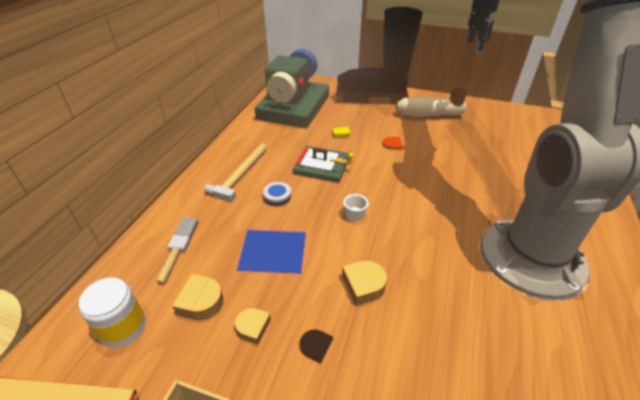

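Top view: the jig is at (382,180), the pad at (264,177), the red-brown lift at (442,240) and the black cap at (198,234). There are three heel block candidates: (203,149), (196,190) and (251,253). The one at (196,190) is smallest, so I'll check it in an enlarged crop.

```bash
cat > m0.py <<'E'
from h import *
a=load('t0');s=load('s0')
A=a['img'][:,:,::-1];S=s['img'][:,:,::-1]
R=lambda I,w,h:cv2.resize(I,(w,h),interpolation=cv2.INTER_CUBIC)
top=np.hstack([R(A[125:275,175:275],267,400),R(A[145:255,355:460],382,400),])
m=np.vstack([top[:, :649],R(S[255:365,165:395],649,200)])
cv2.imwrite('pics/crop1.png',m)
hsv=cv2.cvtColor(a['img'],cv2.COLOR_RGB2HSV)
def an(name,roi,mask,z):
    x0,y0,x1,y1=roi;M=np.zeros(mask.shape,np.uint8);M[y0:y1,x0:x1]=mask[y0:y1,x0:x1]*255
    c=max(cv2.findContours(M,cv2.RETR_EXTERNAL,cv2.CHAIN_APPROX_NONE)[0],key=cv2.contourArea)
    w=ray(a,c[:,0,:],z)[:,:2];r=cv2.minAreaRect((w*1000).astype(np.float32))
    mo=cv2.moments((w*1000).astype(np.float32)[:,None]);cen=np.array([mo['m10'],mo['m01']])/mo['m00']
    print(name,np.round(r[0],1),np.round(r[1],1),round(r[2],1),'centroid-rect',np.round(cen-r[0],1),'px',c[:,0].mean(0).round())
H,Sa,V=hsv[...,0].astype(int),hsv[...,1].astype(int),hsv[...,2].astype(int)
for n,p in dict(pad=(264,177),lift=(442,240),block=(196,190),b1=(203,149),b2=(251,253),cap=(198,234),jig=(364,180),white=(372,185),red=(381,160),wood=(225,215),tab=(383,198)).items(): print(n,hsv[p[1],p[0]])
an('pad',(230,140,300,215),(H>105)&(H<130)&(Sa>150),.004)
an('lift',(425,222,460,257),((H<6)|(H>172))&(Sa>150),.012)
an('cap',(180,215,215,250),(V<70),.012)
an('block',(180,175,212,204),(H>13)&(Sa<150),.026)
an('b1',(185,130,222,168),(H>13)&(Sa<150),.026)
an('b2',(230,230,272,275),(H>13)&(Sa<150),.026)
an('jig',(350,145,412,212),((H>40)&(H<105)&(Sa>40)&(V<130)),.022)
an('red',(355,150,410,170),((H<6)|(H>172))&(Sa>150),.028)
E
python3 m0.py
```

```text
pad [111 143 160]
lift [  5 169 219]
block [ 21 102 222]
b1 [ 20 107 222]
b2 [ 26  85 223]
cap [110  17  45]
jig [ 60  39 125]
white [113   9 233]
red [  1 181 220]
wood [ 12 142 191]
tab [ 22 134 223]
pad [638.7 238.3] [11.7 36.4] 6.8 centroid-rect [-0.1  4.6] px [245. 161.]
lift [ 403.7 -364.9] [57.3 58. ] 18.6 centroid-rect [-1.7 -0.7] px [441. 240.]
cap [416.1 373.1] [55.5 53.3] 81.7 centroid-rect [-2.  -0.1] px [198. 234.]
block [548.5 379. ] [57.6 60.7] 0.4 centroid-rect [-2.1  0.3] px [196. 191.]
b1 [672.2 360.9] [87.1 89.3] 4.3 centroid-rect [3.5 0.3] px [203. 147.]
b2 [352.9 207. ] [87.2 87.4] 38.4 centroid-rect [2.8 2.7] px [251. 254.]
jig [ 633.2 -128.1] [36.9 21.3] 0.1 centroid-rect [12.1  5.6] px [362. 162.]
red [ 643.4 -180.6] [ 9.2 85.1] 0.4 centroid-rect [1.3 1.9] px [381. 159.]
```

View pics/crop1.png

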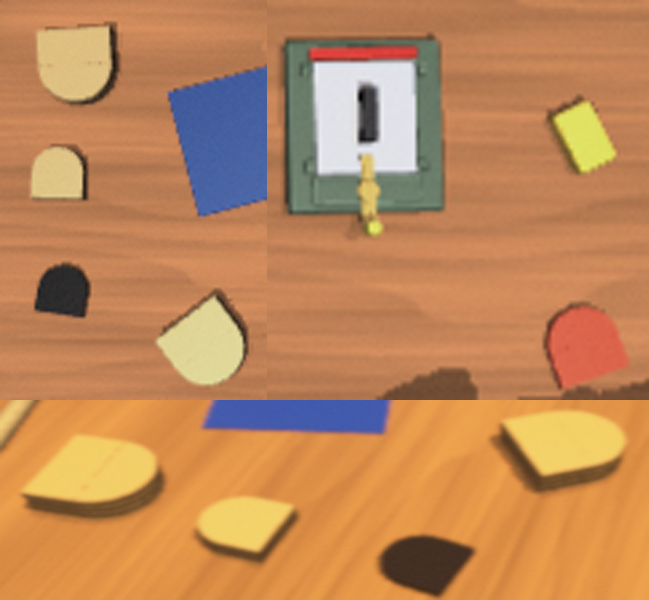

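The crop confirms it: (196,190) measures 58 mm, while the lookalikes at (203,149) and (251,253) are 87 mm. So the small one is the heel block. Next I'll refine the jig, pad and peg positions.

```bash
cat >> h.py <<'E'
from scipy.spatial.transform import Rotation as Ro
def go(p,yaw,o=None):
    "shift (mm, tool axes) and turn (deg) to world TCP p [mm], tool x at yaw, pointing down"
    o=o or get_obs();w=o['tool_rot'];R=Ro.from_quat([w[1],w[2],w[3],w[0]])
    T=Ro.from_euler('z',yaw,degrees=True)*Ro.from_euler('x',180,degrees=True)
    print('eef',(o['eef_pos']*1000).round(1),'shift',R.inv().apply(np.array(p)-o['eef_pos']*1000).round(1),'rot',(R.inv()*T).as_rotvec(degrees=True).round(2))
E
sed -i '/^for n,p/,$d' m0.py
cat >> m0.py <<'E'
an('pad',(230,140,300,215),(H>105)&(H<130)&(Sa>90),.004)
an('jig',(350,145,412,212),~((H<17)&(Sa>80)&(V>60)),.022)
an('green',(350,145,412,212),((H>35)&(H<105)&(Sa>25)&(V<150)),.022)
an('white',(360,155,405,197),(Sa<35)&(V>180),.027)
an('bar',(374,164,392,190),(V<110),.061)
an('peg',(378,202,392,214),(H>23)&(H<35)&(Sa>120),.0615)
go([555,-180,120],0)
E
python3 m0.py
```

```text
pad [589.8 177.7] [147.  127.2] 15.3 centroid-rect [-0.1 -0.1] px [263. 177.]
jig [ 574.2 -182.5] [161.7 130.7] 0.4 centroid-rect [8.4 1.2] px [381. 181.]
green [ 583.3 -181.3] [143.5 128. ] 0.4 centroid-rect [-15.2   2.5] px [381. 178.]
white [ 590.2 -182.4] [91.3 82.3] 0.4 centroid-rect [ 2.4 -0.1] px [382. 177.]
bar [ 589.5 -179. ] [11.9 41.7] 89.9 centroid-rect [-0.  -0.6] px [382. 176.]
peg [ 496.9 -184. ] [ 8.3 10.5] 45.1 centroid-rect [-0.4 -0.1] px [384. 207.]
eef [ 215.9 -639.   230.4] shift [ 468.2 -326.1  110.9] rot [-0.09  0.02 18.67]
```

```bash
cat >> m0.py <<'E'
print('---')
def pca(n,roi,w,z):
    x0,y0,x1,y1=roi;w=w[y0:y1,x0:x1];yy,xx=np.mgrid[y0:y1,x0:x1]
    P=ray(a,np.c_[xx.ravel(),yy.ravel()],z)[:,:2]*1000;w=w.ravel();m=(P*w[:,None]).sum(0)/w.sum()
    C=((P-m)*w[:,None]).T@(P-m)/w.sum();e,v=np.linalg.eigh(C);d=v[:,1]
    print(n,m.round(1),'major deg',np.degrees(np.arctan2(d[1],d[0])).round(1),np.sqrt(12*e).round(1))
I=a['img'].astype(float)
pca('red',(360,154,405,166),np.clip((I[...,0]-I[...,1]-95)/90,0,1)*(Sa>110),.028)
pca('bar',(374,164,392,190),np.clip((200-V)/140.,0,1),.061)
pca('peg',(378,202,392,214),((H>23)&(H<35)&(Sa>120))*1.,.0615)
pca('tab',(376,186,392,213),((H>17)&(H<35)&(Sa>100))*1.,.035)
# white plate edges
W=(V>180)&(Sa<45)
L=[];Rr=[]
for y in range(165,186):
    x=np.where(W[y,360:405])[0]+360; L.append((x[0],y));Rr.append((x[-1],y))
for n,E in(('L',L),('R',Rr)):
    q=ray(a,E,.027)[:,:2]*1000;k=np.polyfit(q[:,0]-590,q[:,1],1);print(n,np.degrees(np.arctan(k[0])).round(2),k[1].round(1))
E
python3 m0.py|sed -n '/---/,$p'
```

```text
---
red [ 644.6 -180.6] major deg 91.1 [ 8.  85.8]
bar [ 589.2 -179.7] major deg -180.0 [15.6 47.4]
peg [ 497.6 -183.7] major deg -164.1 [11.7 17. ]
tab [ 522.1 -184.5] major deg -174.1 [14.1 62.9]
L 3.86 -142.8
R -0.17 -223.1
```

Emit:
arm_command:
  commands: [0.412,-0.342,0,0,0,18.67,0.4,0.412,-0.342,0,0,0,18.67,0.4,0.412,-0.342,0,0,0,18.67,0.4,0.412,-0.342,0,0,0,18.67,0.4,0.412,-0.342,0,0,0,18.67,0.4,0.412,-0.342,0,0,0,18.67,0.4,0.412,-0.342,0,0,0,18.67,0.4,0.412,-0.342,0,0,0,18.67,0.4]
  force: 20

```text
t: 0.9
eef_pos: [0.4264, -0.297, 0.2312]
tool_rot: [-0.0, 1.0, -0.0, -0.0]
contact_force: [1.6, 0.1, 0.1]
gripper_width: 0.404
grasp_force: 0.0
```

Emit:
arm_command:
  commands: [0.071,-0.113,0.05,0,0,0,0.4,0.071,-0.113,0.13,0,0,0,0.4,0.071,-0.113,0.13,0,0,0,0.4,0.071,-0.113,0.13,0,0,0,0.4,0.071,-0.113,0.13,0,0,0,0.4,0.071,-0.113,0.13,0,0,0,0.4]

```text
t: 1.5
eef_pos: [0.4964, -0.1855, 0.1005]
tool_rot: [-0.0, 1.0, 0.001, -0.001]
contact_force: [-0.0, -1.8, -0.4]
gripper_width: 0.403
grasp_force: 0.0
```

Run:
```python
from h import *
go([497.5,-183.8,42],0)
b=snap('side','s1');t=snap('top','t1')
S=cv2.resize(b['img'][110:210,260:420,::-1],(640,400),interpolation=cv2.INTER_CUBIC)
cv2.imwrite('pics/crop2.png',S)
```

```text
eef [ 496.4 -185.5  100.5] shift [ 1.3 -1.6 58.5] rot [-0.03  0.13  0.08]
```

View pics/crop2.png

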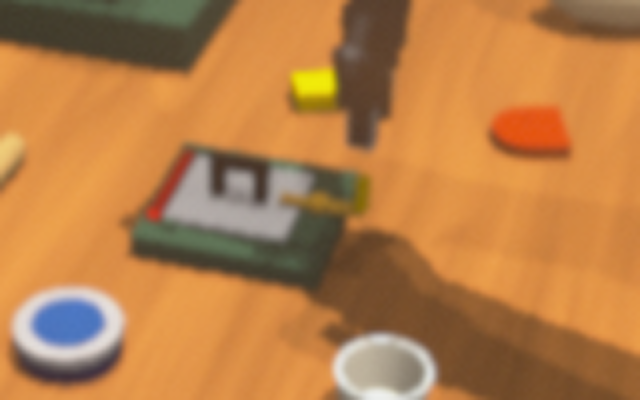

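The picture shows the fingertip (365,140) above the yellow peg (360,190). I'll lower the tool and grip the peg.

Emit:
arm_command:
  commands: [0.001,-0.002,0.03,0,0,0,0.4,0.001,-0.002,0.057,0,0,0,0.4,0.001,-0.002,0.057,0,0,0,0.4,0.001,-0.002,0.057,0,0,0,0,0.001,-0.002,0.057,0,0,0,0,0.001,-0.002,0.057,0,0,0,0,0.001,-0.002,0.057,0,0,0,0]
  force: 20

```text
t: 2.3
eef_pos: [0.4986, -0.1853, 0.0458]
tool_rot: [0.001, 1.0, -0.001, 0.001]
contact_force: [-1.4, -2.7, 8.0]
gripper_width: 0.129
grasp_force: 20.3
```

Emit:
arm_command:
  commands: [0,0,-0.003,0,0,0,0,0.001,0.0075,-0.003,0,0,0,0,0.0036,0.015,-0.003,0,0,0,0,0.008,0.021,-0.003,0,0,0,0,0.0136,0.026,-0.003,0,0,0,0,0.0204,0.03,-0.003,0,0,0,0,0.028,0.032,-0.003,0,0,0,0,0.0345,0.032,-0.003,0,0,0,0]

```text
t: 3.1
eef_pos: [0.5325, -0.2166, 0.0471]
tool_rot: [0.0, 1.0, -0.0, -0.0]
contact_force: [-3.1, 0.4, -3.6]
gripper_width: 0.126
grasp_force: 20.9
```

Emit:
arm_command:
  commands: [0,0,0,0,0,0,0,0,0,0,0,0,0,0]

```text
t: 3.3
eef_pos: [0.5338, -0.2165, 0.0473]
tool_rot: [0.0, 1.0, -0.0, 0.001]
contact_force: [1.9, -0.6, -9.1]
gripper_width: 0.13
grasp_force: 20.5
```

Emit:
arm_command:
  commands: [0,0,0,0,0,0,0.4,0,0,0,0,0,0,0.4,0,0,0,0,0,0,0.4,0,0,-0.05,0,0,0,0.4,0,0,-0.08,0,0,0,0.4,0.056,-0.0365,-0.08,0,0,-1.5,0.4,0.056,-0.0365,-0.08,0,0,-1.5,0.4,0.056,-0.0365,-0.08,0,0,-1.5,0.4]

```text
t: 4.1
eef_pos: [0.5912, -0.1761, 0.1279]
tool_rot: [-0.001, 1.0, 0.015, 0.001]
contact_force: [0.0, -1.0, -0.2]
gripper_width: 0.399
grasp_force: 0.0
```

Run:
```python
from h import *
go([589.5,-180.5,43],1.5)
b=snap('side','s2');t=snap('top','t2')
S=cv2.resize(b['img'][110:210,260:420,::-1],(640,400),interpolation=cv2.INTER_CUBIC)
cv2.imwrite('pics/crop3.png',S)
```

```text
eef [ 591.2 -176.1  127.9] shift [-2.1  4.5 84.9] rot [-0.08 -0.17  0.27]
```

View pics/crop3.png

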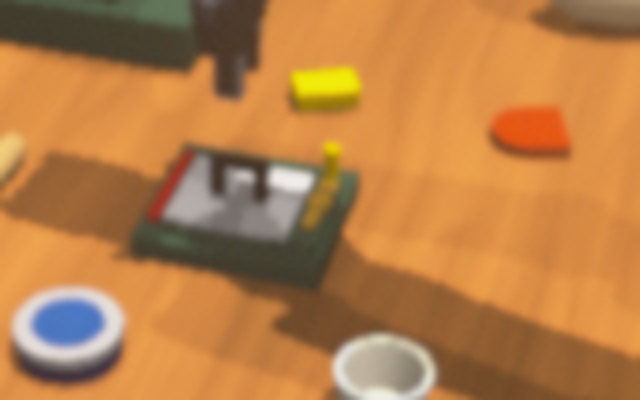

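The tab has swung aside: the peg is at (332,155) and the tongue at (312,215), clear of the cover. I'll grip the bar next.

Emit:
arm_command:
  commands: [-0.002,0.0045,0.03,0,0,0,0.4,-0.002,0.0045,0.06,0,0,0,0.4,-0.002,0.0045,0.084,0,0,0,0.4,-0.002,0.0045,0.084,0,0,0,0.4,-0.002,0.0045,0.084,0,0,0,0,-0.002,0.0045,0.084,0,0,0,0,-0.002,0.0045,0.084,0,0,0,0,-0.002,0.0045,0.084,0,0,0,0]
  force: 40

```text
t: 5.0
eef_pos: [0.5871, -0.1843, 0.0445]
tool_rot: [0.0, 1.0, 0.013, 0.001]
contact_force: [0.3, 0.5, 2.5]
gripper_width: 0.13
grasp_force: 42.2
```

Emit:
arm_command:
  commands: [0,0,0,0,0,0,0,0,0,0,0,0,0,0]

```text
t: 5.2
eef_pos: [0.587, -0.1843, 0.0445]
tool_rot: [0.0, 1.0, 0.013, 0.001]
contact_force: [-1.3, 1.2, 6.0]
gripper_width: 0.129
grasp_force: 42.7
```

Emit:
arm_command:
  commands: [0,0,-0.01,0,0,0,0,0,0,-0.03,0,0,0,0,0,0,-0.06,0,0,0,0,0,0,-0.09,0,0,0,0,0,-0.03,-0.1,0,0,0,0,0,-0.06,-0.1,0,0,0,0,0,-0.09,-0.1,0,0,0,0,0,-0.12,-0.1,0,0,0,0]

```text
t: 6.0
eef_pos: [0.5832, -0.0629, 0.1439]
tool_rot: [-0.0, 1.0, 0.013, 0.0]
contact_force: [0.5, -0.1, -1.7]
gripper_width: 0.127
grasp_force: 41.8
```

Run:
```python
from h import *
go([587.4,177,135],15.3)
print(get_obs()['grasp_force'],get_obs()['contact_force'])
b=snap('side','s3')
cv2.imwrite('pics/crop4.png',cv2.resize(b['img'][90:290,200:440,::-1],(720,600),interpolation=cv2.INTER_CUBIC))
```

```text
eef [583.2 -62.9 143.9] shift [  10.5 -239.7    9. ] rot [  0.    -0.03 -13.81]
41.75126139074564 [ 0.49577855 -0.06781575 -1.66898088]
```

View pics/crop4.png

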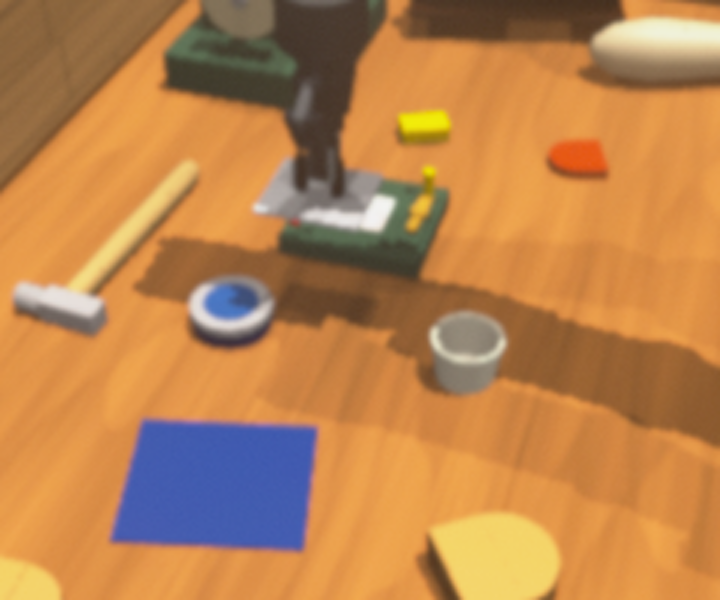

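The cover at (320,190) hangs level in the gripper, so I'll carry it to the pad.

Emit:
arm_command:
  commands: [0.0105,-0.05,0,0,0,-5,0,0.0105,-0.1,0,0,0,-10,0,0.0105,-0.15,0,0,0,-13.8,0,0.0105,-0.19,0,0,0,-13.8,0,0.0105,-0.22,0.02,0,0,-13.8,0,0.0105,-0.24,0.05,0,0,-13.8,0,0.0105,-0.24,0.08,0,0,-13.8,0,0.0105,-0.24,0.09,0,0,-13.8,0]

```text
t: 6.85
eef_pos: [0.5854, 0.1761, 0.0506]
tool_rot: [0.001, 0.991, 0.134, -0.002]
contact_force: [-1.1, -0.9, -1.6]
gripper_width: 0.128
grasp_force: 41.7
```

Emit:
arm_command:
  commands: [0,0,0,0,0,0,0,0,0,0,0,0,0,0]

```text
t: 7.05
eef_pos: [0.5886, 0.1754, 0.0544]
tool_rot: [0.0, 0.991, 0.132, 0.001]
contact_force: [-0.1, -0.3, -1.6]
gripper_width: 0.134
grasp_force: 41.7
```

Run:
```python
from h import *
go([587.4,177,27],15.3)
t=snap('top','t4')
```

```text
eef [588.6 175.4  54.4] shift [-0.8 -1.8 27.4] rot [ 0.02 -0.08 -0.08]
```

Emit:
arm_command:
  commands: [-0.001,-0.002,0.01,0,0,0,0,-0.001,-0.002,0.018,0,0,0,0,-0.001,-0.002,0.023,0,0,0,0,-0.001,-0.002,0.026,0,0,0,0,-0.001,-0.002,0.027,0,0,0,0,-0.001,-0.002,0.027,0,0,0,0]

```text
t: 7.7
eef_pos: [0.586, 0.1777, 0.0265]
tool_rot: [0.0, 0.991, 0.133, -0.0]
contact_force: [-1.8, -0.6, 1.4]
gripper_width: 0.125
grasp_force: 42.2
```

Emit:
arm_command:
  commands: [0,0,0.0005,0,0,0,0.4,0,0,0.0005,0,0,0,0.4,0,0,0.0005,0,0,0,0.4,0,0,-0.03,0,0,0,0.4,0,0,-0.08,0,0,0,0.4,0,0,-0.13,0,0,0,0.4,0,0,-0.13,0,0,0,0.4]

```text
t: 8.4
eef_pos: [0.5906, 0.1798, 0.1639]
tool_rot: [-0.001, 0.991, 0.133, 0.007]
contact_force: [0.6, 0.5, 0.3]
gripper_width: 0.399
grasp_force: 0.0
```

Run:
```python
from h import *
print((get_obs()['eef_pos']*1000).round(1))
```

```text
[590.6 179.8 163.9]
```

Emit:
arm_command:
  commands: [-0.335,0.477,0,0,0,-3.3,0.95,-0.335,0.477,0,0,0,-3.3,0.95,-0.335,0.477,0,0,0,-3.3,0.95,-0.335,0.477,0,0,0,-3.3,0.95,-0.335,0.477,0,0,0,-3.3,0.95,-0.335,0.477,0,0,0,-3.3,0.95,-0.335,0.477,0,0,0,-3.3,0.95,-0.335,0.477,0,0,0,-3.3,0.95]

```text
t: 9.2
eef_pos: [0.4498, -0.2004, 0.1563]
tool_rot: [0.0, 0.987, 0.162, 0.0]
contact_force: [1.2, -0.3, -0.5]
gripper_width: 0.948
grasp_force: 0.0
```

Run:
```python
from h import *
go([393.3,-368.4,90],18.6)
t=snap('top','t5');b=snap('side','s5')
A=cv2.resize(t['img'][130:220,220:310,::-1],(400,400),interpolation=cv2.INTER_CUBIC)
B=cv2.resize(b['img'][210:290,220:320,::-1],(400,400),interpolation=cv2.INTER_CUBIC)
cv2.imwrite('pics/crop5.png',np.hstack([A,B]))
```

```text
eef [ 449.8 -200.4  156.3] shift [-107.2  141.2   66.3] rot [ 0.03 -0.03  0.01]
```

View pics/crop5.png

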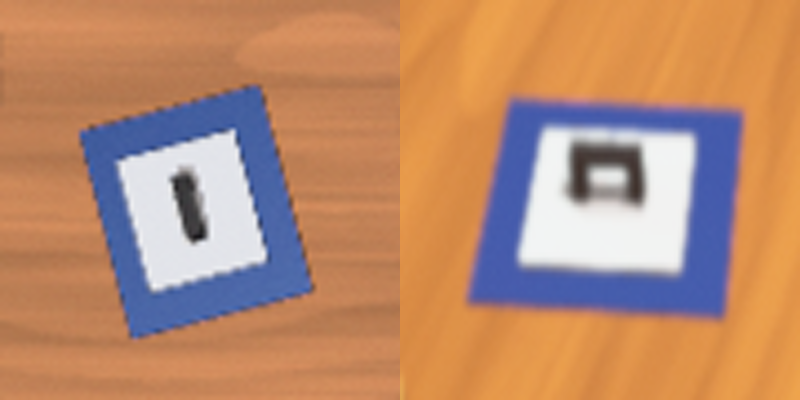

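The cover (192,210) lies flat in the middle of the pad, so I'll move on to the lift.

Emit:
arm_command:
  commands: [-0.107,0.141,0,0,0,0,0.95,-0.107,0.141,0,0,0,0,0.95,-0.107,0.141,0.02,0,0,0,0.95,-0.107,0.141,0.06,0,0,0,0.95,-0.107,0.141,0.1,0,0,0,0.95,-0.107,0.141,0.11,0,0,0,0.95,-0.107,0.141,0.11,0,0,0,0.95,-0.107,0.141,0.11,0,0,0,0.95]

```text
t: 10.1
eef_pos: [0.3959, -0.3658, 0.0476]
tool_rot: [0.0, 0.987, 0.162, 0.001]
contact_force: [0.2, 0.7, -0.1]
gripper_width: 0.952
grasp_force: 0.0
```

Run:
```python
from h import *
go([393.3,-368.4,0],18.6)
t=snap('top','t6');b=snap('side','s6')
A=cv2.resize(t['img'][215:265,415:465,::-1],(400,400),interpolation=cv2.INTER_CUBIC)
B=cv2.resize(b['img'][100:180,350:450,::-1],(400,320),interpolation=cv2.INTER_CUBIC)
cv2.imwrite('pics/crop6.png',np.hstack([A,cv2.copyMakeBorder(B,0,80,0,0,0)]))
```

```text
eef [ 395.9 -365.8   47.6] shift [-3.3  1.5 47.6] rot [ 0.06 -0.08  0.1 ]
```

View pics/crop6.png

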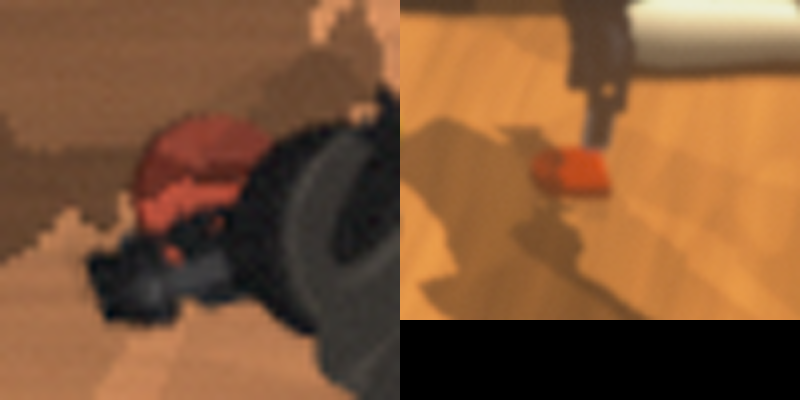

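The fingers straddle the lift; its rounded end is at (200,130) in the left half. I'll feel down to the table.

Emit:
arm_command:
  commands: [-0.002,0.001,0.02,0,0,0,0.85,-0.002,0.001,0.035,0,0,0,0.85,-0.002,0.001,0.041,0,0,0,0.85,-0.002,0.001,0.041,0,0,0,0.85,-0.002,0.001,0.041,0,0,0,0.85]

```text
t: 10.7
eef_pos: [0.393, -0.3679, 0.0057]
tool_rot: [0.0, 0.987, 0.162, 0.0]
contact_force: [0.0, -0.0, 0.2]
gripper_width: 0.851
grasp_force: 0.0
```

Emit:
arm_command:
  commands: [0,0,0.001,0,0,0,0.85,0,0,0.002,0,0,0,0.85,0,0,0.002,0,0,0,0.85]

```text
t: 11.0
eef_pos: [0.3928, -0.368, 0.0035]
tool_rot: [0.0, 0.987, 0.162, 0.0]
contact_force: [0.7, 0.4, 0.5]
gripper_width: 0.85
grasp_force: 0.0
```

Emit:
arm_command:
  commands: [0,0,0.0015,0,0,0,0.8,0,0,0.003,0,0,0,0.8,0,0,0.0045,0,0,0,0.8,0,0,0.0045,0,0,0,0.8]

```text
t: 11.4
eef_pos: [0.3926, -0.3678, -0.0015]
tool_rot: [-0.0, 0.987, 0.162, -0.0]
contact_force: [0.2, -0.6, -0.0]
gripper_width: 0.804
grasp_force: 0.0
```

Emit:
arm_command:
  commands: [0,0,0,0,0,0,0.5,0,0,0,0,0,0,0.5,0,0,0,0,0,0,0.5,0,0,0,0,0,0,0.5,0,0,0,0,0,0,0.5]
  force: 40

```text
t: 11.9
eef_pos: [0.3927, -0.368, -0.001]
tool_rot: [0.0, 0.987, 0.162, 0.0]
contact_force: [-1.2, 0.6, 5.2]
gripper_width: 0.69
grasp_force: 43.4
```

Emit:
arm_command:
  commands: [0,0,-0.01,0,0,0,0.5,0,0,-0.05,0,0,0,0.5,0,0,-0.1,0,0,0,0.5,0,0,-0.1,0,0,0,0.5]

```text
t: 12.3
eef_pos: [0.3961, -0.3707, 0.1051]
tool_rot: [0.004, 0.987, 0.161, 0.004]
contact_force: [0.4, -0.4, -0.6]
gripper_width: 0.685
grasp_force: 43.5
```

Run:
```python
exec(open('m0.py').read().replace("load('t0')","load('t4')").replace("crop1","junk").split("print('---')")[0])
print('=====')
exec(open('m0.py').read().split("print('---')")[1].split('pca(')[0])
I=a['img'].astype(float)
exec("def pca"+open('m0.py').read().split("def pca")[1].split("I=a[")[0])
pca('red',(360,154,405,166),np.clip((I[...,0]-I[...,1]-95)/90,0,1)*(Sa>110),.028)
pca('D',(368,160,398,192),((V>170)&(Sa<60))*1.,.022)
pca('peg',(376,180,412,214),((H>23)&(H<35)&(Sa>120))*1.,.0615)
go([578.6,-181.8,60],1.5)
print(get_obs()['gripper_width'],get_obs()['grasp_force'])
x=cv2.resize(a['img'][140:220,345:425,::-1],(480,480),interpolation=cv2.INTER_CUBIC)
b=snap('side','s7')
y=cv2.resize(b['img'][90:170,360:440,::-1],(300,300),interpolation=cv2.INTER_CUBIC)
cv2.imwrite('pics/crop7.png',np.hstack([x,cv2.copyMakeBorder(y,0,180,0,0,0)]))
```

```text
pad [603.2 133. ] [143.5  35.1] 15.9 centroid-rect [20.  -0.9] px [280. 170.]
jig [ 583.3 -182.4] [143.5 130.7] 0.4 centroid-rect [0.4 1.2] px [381. 179.]
green [ 583.3 -181.2] [143.5 127.9] 0.4 centroid-rect [0.7 0.2] px [381. 179.]
white [ 590.1 -182.2] [51.6 55. ] 90.0 centroid-rect [-2.3 -0. ] px [382. 179.]Traceback (most recent call last):
  File "<stdin>", line 1, in <module>
  File "<string>", line 20, in <module>
  File "<string>", line 11, in an
ValueError: max() iterable argument is empty
```

The D mark is centred at (590,-182), which agrees with the red stop. I'll carry the lift over.

Run:
```python
from h import *
go([578.6,-182.3,60],1.5)
print(get_obs()['gripper_width'],get_obs()['grasp_force'])
```

```text
eef [ 396.1 -370.7  105.1] shift [ 232.7 -120.8   45.4] rot [ 0.47 -0.42 17.08]
0.6847241760843099 43.450857661664486
```

Emit:
arm_command:
  commands: [0.235,-0.119,0,0,0,17.1,0.5,0.235,-0.119,0,0,0,17.1,0.5,0.235,-0.119,0,0,0,17.1,0.5,0.235,-0.119,0,0,0,17.1,0.5,0.235,-0.119,0,0,0,17.1,0.5,0.235,-0.119,0.04,0,0,17.1,0.5,0.235,-0.119,0.04,0,0,17.1,0.5,0.235,-0.119,0.04,0,0,17.1,0.5]

```text
t: 13.1
eef_pos: [0.5763, -0.1803, 0.0581]
tool_rot: [-0.0, 1.0, 0.013, -0.001]
contact_force: [0.2, -0.2, -0.1]
gripper_width: 0.689
grasp_force: 43.5
```

Emit:
arm_command:
  commands: [0,0,0,0,0,0,0.5,0,0,0,0,0,0,0.5]

```text
t: 13.3
eef_pos: [0.5774, -0.1822, 0.0603]
tool_rot: [0.001, 1.0, 0.012, 0.001]
contact_force: [-0.6, 0.5, -0.2]
gripper_width: 0.682
grasp_force: 43.5
```

Run:
```python
from h import *
go([578.6,-182.3,21],1.5)
b=snap('side','s7')
cv2.imwrite('pics/crop7.png',cv2.resize(b['img'][100:200,260:400,::-1],(700,500),interpolation=cv2.INTER_CUBIC))
```

```text
eef [ 577.4 -182.2   60.3] shift [ 1.1  0.1 39.3] rot [ 0.07 -0.1  -0.15]
```

View pics/crop7.png

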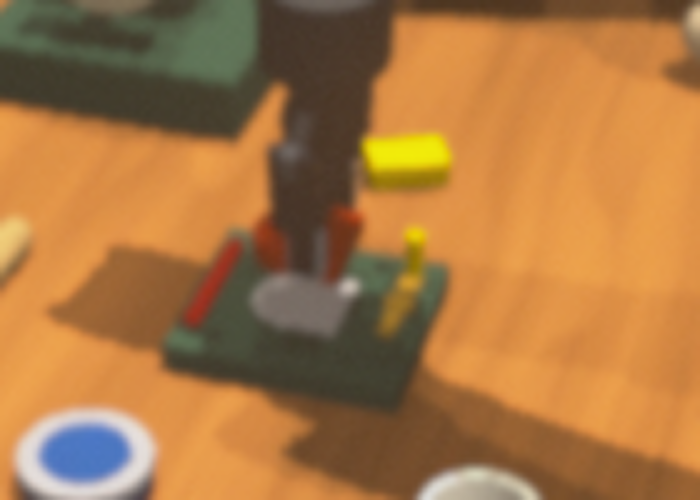

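The lift at (305,240) is held above the D mark (305,305) with its rounded end towards the red stop. I'll lower it.

Emit:
arm_command:
  commands: [0.001,0,0.015,0,0,0,0.5,0.001,0,0.028,0,0,0,0.5,0.001,0,0.034,0,0,0,0.5,0.001,0,0.037,0,0,0,0.5,0.001,0,0.039,0,0,0,0.5,0.001,0,0.039,0,0,0,0.5]

```text
t: 13.95
eef_pos: [0.5771, -0.1799, 0.021]
tool_rot: [-0.0, 1.0, 0.013, -0.002]
contact_force: [-8.7, 3.4, 17.9]
gripper_width: 0.686
grasp_force: 45.6
```

Emit:
arm_command:
  commands: [0,0,-0.0005,0,0,0,0.5,0,0,-0.0005,0,0,0,0.5]

```text
t: 14.15
eef_pos: [0.5773, -0.18, 0.021]
tool_rot: [-0.0, 1.0, 0.013, -0.001]
contact_force: [-7.0, 2.2, 14.2]
gripper_width: 0.688
grasp_force: 45.0
```

Emit:
arm_command:
  commands: [0,0,-0.001,0,0,0,0.85,0,0,-0.001,0,0,0,0.85,0,0,-0.001,0,0,0,0.85,0,0,-0.03,0,0,0,0.85,0,0,-0.08,0,0,0,0.85,0,0,-0.13,0,0,0,0.85,0,0,-0.13,0,0,0,0.95]

```text
t: 14.85
eef_pos: [0.5832, -0.1814, 0.1575]
tool_rot: [0.002, 1.0, 0.013, 0.006]
contact_force: [0.0, -0.8, -0.3]
gripper_width: 0.947
grasp_force: 0.0
```

Emit:
arm_command:
  commands: [-0.026,-0.562,0,0,0,1.1,0.95,-0.026,-0.562,0,0,0,1.1,0.95,-0.026,-0.562,0,0,0,1.1,0.95,-0.026,-0.562,0,0,0,1.1,0.95,-0.026,-0.562,0,0,0,1.1,0.95,-0.026,-0.562,0,0,0,1.1,0.95,-0.026,-0.562,0,0,0,1.1,0.95,-0.026,-0.562,0,0,0,1.1,0.95]

```text
t: 15.65
eef_pos: [0.5491, 0.2206, 0.1498]
tool_rot: [0.0, 1.0, 0.003, -0.0]
contact_force: [1.7, -0.2, -0.3]
gripper_width: 0.946
grasp_force: 0.0
```

Run:
```python
from h import *
o=get_obs();go([537.5,379,50],0.4,o)
t=snap('top','t8');b=snap('side','s8')
A=cv2.resize(t['img'][140:220,345:425,::-1],(400,400),interpolation=cv2.INTER_CUBIC)
B=cv2.resize(b['img'][120:200,280:380,::-1],(400,320),interpolation=cv2.INTER_CUBIC)
cv2.imwrite('pics/crop8.png',np.hstack([A,cv2.copyMakeBorder(B,0,80,0,0,0)]))
a=t
src=open('m0.py').read()
hsv=cv2.cvtColor(a['img'],cv2.COLOR_RGB2HSV);H,Sa,V=[hsv[...,i].astype(int) for i in range(3)]
exec('def an'+src.split('def an')[1].split('H,Sa')[0])
an('lift',(366,166,398,194),((H<9)|(H>170))&(Sa>80)&(V>50),.034)
```

```text
eef [549.1 220.6 149.8] shift [ -10.5 -158.4   99.8] rot [ 0.01  0.01 -0.01]
lift [ 587.8 -178.2] [57.3 57.8] 90.0 centroid-rect [-2.1 -0.1] px [381. 179.]
```

View pics/crop8.png

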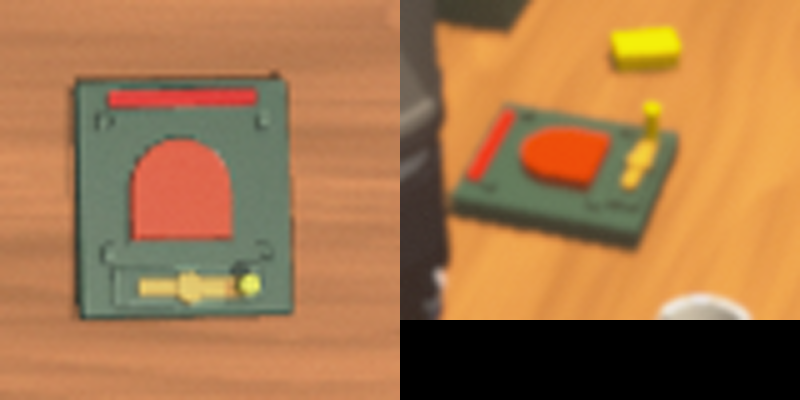

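The lift lies flat with its rounded end to the red stop, centred about 2–3 mm from the D mark, at (588,-179.5). Next is the block.

Emit:
arm_command:
  commands: [-0.0105,-0.159,0,0,0,0,0.95,-0.0105,-0.159,0,0,0,0,0.95,-0.0105,-0.159,0,0,0,0,0.95,-0.0105,-0.159,0.04,0,0,0,0.95,-0.0105,-0.159,0.08,0,0,0,0.95,-0.0105,-0.159,0.1,0,0,0,0.95,-0.0105,-0.159,0.1,0,0,0,0.95,-0.0105,-0.159,0.1,0,0,0,0.95]

```text
t: 16.55
eef_pos: [0.5382, 0.3775, 0.0503]
tool_rot: [0.0, 1.0, 0.003, -0.0]
contact_force: [-0.3, 0.5, 0.0]
gripper_width: 0.95
grasp_force: 0.0
```

Emit:
arm_command:
  commands: [0,0,0,0,0,0,0.95,0,0,0,0,0,0,0.95]

```text
t: 16.75
eef_pos: [0.5391, 0.3783, 0.0521]
tool_rot: [-0.001, 1.0, 0.003, 0.001]
contact_force: [0.4, 0.3, 0.4]
gripper_width: 0.949
grasp_force: 0.0
```

Run:
```python
from h import *
go([537.5,379,8],0.4)
```

```text
eef [539.1 378.3  52.1] shift [-1.7 -0.6 44.1] rot [-0.11 -0.14 -0.02]
```

Emit:
arm_command:
  commands: [-0.0015,-0.001,0.02,0,0,0,0.95,-0.0015,-0.001,0.036,0,0,0,0.95,-0.0015,-0.001,0.044,0,0,0,0.95,-0.0015,-0.001,0.044,0,0,0,0.95,-0.0015,-0.001,0.044,0,0,0,0.5,-0.0015,-0.001,0.044,0,0,0,0.5,-0.0015,-0.001,0.044,0,0,0,0.5,-0.0015,-0.001,0.044,0,0,0,0.5]
  force: 40

```text
t: 17.55
eef_pos: [0.5372, 0.3791, 0.0073]
tool_rot: [-0.001, 1.0, 0.003, 0.001]
contact_force: [0.4, -0.1, 5.4]
gripper_width: 0.667
grasp_force: 43.5
```

Emit:
arm_command:
  commands: [0,0,0,0,0,0,0.5,0,0,0,0,0,0,0.5,0,0,0,0,0,0,0.5]

```text
t: 17.85
eef_pos: [0.5372, 0.3791, 0.0073]
tool_rot: [-0.0, 1.0, 0.003, 0.001]
contact_force: [-1.2, -0.7, 5.7]
gripper_width: 0.666
grasp_force: 43.7
```

Emit:
arm_command:
  commands: [0,0,-0.01,0,0,0,0.5,0,0,-0.05,0,0,0,0.5,0,0,-0.1,0,0,0,0.5,0.01,0.04,-0.11,0,0,0,0.5,0.02,0.09,-0.11,0,0,0,0.5,0.03,0.14,-0.11,0,0,0,0.5,0.036,0.19,-0.11,0,0,-1,0.5,0.036,0.24,-0.11,0,0,-1,0.5]

```text
t: 18.65
eef_pos: [0.5745, 0.1391, 0.1168]
tool_rot: [-0.0, 1.0, 0.012, 0.0]
contact_force: [0.8, -0.1, -0.9]
gripper_width: 0.669
grasp_force: 43.0
```

Run:
```python
from h import *
o=get_obs();go([577.5,-180.1,75],1.4,o);print(o['gripper_width'],o['grasp_force'])
```

```text
eef [574.5 139.1 116.8] shift [ -4.9 319.2  41.8] rot [-0.   -0.05  0.01]
0.6690046384133621 43.033920116722584
```

Emit:
arm_command:
  commands: [-0.005,0.05,0,0,0,0,0.5,-0.005,0.1,0,0,0,0,0.5,-0.005,0.15,0,0,0,0,0.5,-0.005,0.2,0,0,0,0,0.5,-0.005,0.25,0,0,0,0,0.5,-0.005,0.3,0,0,0,0,0.5,-0.005,0.319,0.02,0,0,0,0.5,-0.005,0.319,0.042,0,0,0,0.5]

```text
t: 19.45
eef_pos: [0.5766, -0.1837, 0.075]
tool_rot: [0.002, 1.0, 0.009, 0.001]
contact_force: [-0.8, -0.6, -1.3]
gripper_width: 0.667
grasp_force: 43.0
```

Emit:
arm_command:
  commands: [0,0,0,0,0,0,0.5,0,0,0,0,0,0,0.5,0,0,0,0,0,0,0.5]

```text
t: 19.75
eef_pos: [0.5777, -0.1768, 0.0755]
tool_rot: [-0.0, 1.0, 0.013, 0.001]
contact_force: [-0.5, 0.0, -0.8]
gripper_width: 0.666
grasp_force: 43.0
```

Run:
```python
from h import *
o=get_obs();go([577.5,-180.1,42],1.4,o);print(o['gripper_width'],o['grasp_force'])
b=snap('side','s9')
cv2.imwrite('pics/crop9.png',cv2.resize(b['img'][100:200,260:400,::-1],(700,500),interpolation=cv2.INTER_CUBIC))
```

```text
eef [ 577.7 -176.8   75.5] shift [-0.4  3.3 33.5] rot [-0.   -0.09  0.09]
0.666056758538219 42.97268461436033
```

View pics/crop9.png

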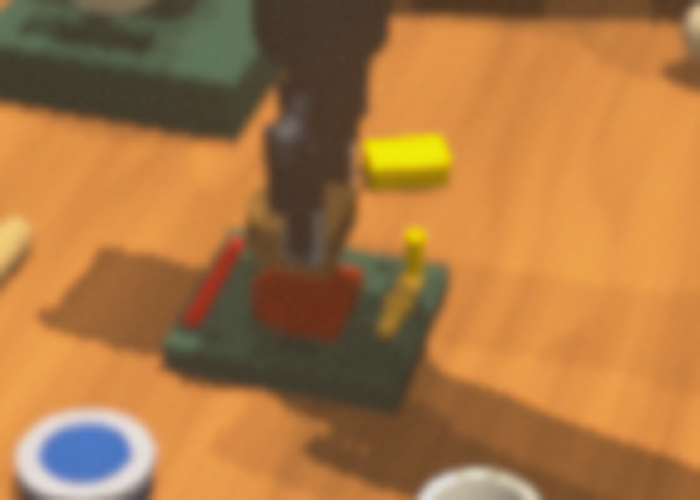

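The block (300,225) is level above the lift (305,300). I'll correct y by 3 mm and lower it.

Emit:
arm_command:
  commands: [0,0.003,0.005,0,0,0,0.5,0,0.003,0.015,0,0,0,0.5,0,0.003,0.022,0,0,0,0.5,0,0.003,0.027,0,0,0,0.5,0,0.003,0.03,0,0,0,0.5,0,0.003,0.031,0,0,0,0.5]

```text
t: 20.4
eef_pos: [0.5767, -0.1807, 0.0427]
tool_rot: [-0.0, 1.0, 0.012, -0.0]
contact_force: [-0.5, 0.1, -0.5]
gripper_width: 0.668
grasp_force: 43.0
```

Emit:
arm_command:
  commands: [0,0,0,0,0,0,0.5,0,0,0,0,0,0,0.5]

```text
t: 20.6
eef_pos: [0.5771, -0.1809, 0.0435]
tool_rot: [0.0, 1.0, 0.012, 0.0]
contact_force: [-0.1, -0.2, -0.0]
gripper_width: 0.67
grasp_force: 43.0
```

Emit:
arm_command:
  commands: [0,-0.0005,0.001,0,0,0,0.5,0,-0.0005,0.002,0,0,0,0.5,0,-0.0005,0.0025,0,0,0,0.5,0,-0.0005,0.0025,0,0,0,0.5]

```text
t: 21.0
eef_pos: [0.5771, -0.1802, 0.0413]
tool_rot: [0.0, 1.0, 0.012, 0.0]
contact_force: [-1.2, -0.1, 4.3]
gripper_width: 0.67
grasp_force: 43.5
```

Emit:
arm_command:
  commands: [0,0,0,0,0,0,0.85,0,0,0,0,0,0,0.85,0,0,0,0,0,0,0.85,0,0,-0.03,0,0,0,0.85,0,0,-0.08,0,0,0,0.85,0,0,-0.12,0,0,0,0.85,0,0,-0.12,0,0,0,0.95]

```text
t: 21.7
eef_pos: [0.5808, -0.1812, 0.167]
tool_rot: [0.001, 1.0, 0.012, 0.005]
contact_force: [0.7, -0.3, 0.7]
gripper_width: 0.95
grasp_force: 0.0
```

Emit:
arm_command:
  commands: [-0.157,-0.559,0,0,0,9.7,0.95,-0.157,-0.559,0,0,0,9.7,0.95,-0.157,-0.559,0,0,0,9.7,0.95,-0.157,-0.559,0,0,0,9.7,0.95,-0.157,-0.559,0,0,0,9.7,0.95,-0.157,-0.559,0,0,0,9.7,0.95,-0.157,-0.559,0,0,0,9.7,0.95,-0.157,-0.559,0,0,0,9.7,0.95]

```text
t: 22.5
eef_pos: [0.4583, 0.2036, 0.1604]
tool_rot: [0.0, 0.997, -0.073, -0.0]
contact_force: [1.8, -0.0, -0.5]
gripper_width: 0.953
grasp_force: 0.0
```

Run:
```python
from h import *
o=get_obs();go([406.2,374.5,50],-8.3,o)
t=snap('top','t10');b=snap('side','s10')
A=cv2.resize(t['img'][140:220,345:425,::-1],(400,400),interpolation=cv2.INTER_CUBIC)
B=cv2.resize(b['img'][120:200,280:380,::-1],(400,320),interpolation=cv2.INTER_CUBIC)
cv2.imwrite('pics/crop10.png',np.hstack([A,cv2.copyMakeBorder(B,0,80,0,0,0)]))
a=t
src=open('m0.py').read()
hsv=cv2.cvtColor(a['img'],cv2.COLOR_RGB2HSV);H,Sa,V=[hsv[...,i].astype(int) for i in range(3)]
exec('def an'+src.split('def an')[1].split('H,Sa')[0])
an('block',(366,164,398,194),(H>12)&(H<30)&(Sa<150)&(V>150),.060)
```

```text
eef [458.3 203.6 160.4] shift [ -76.3 -161.5  110.4] rot [ 0.01  0.01 -0.02]
block [ 589.6 -180.6] [56.3 59.5] 90.0 centroid-rect [-2.3  0.7] px [382. 177.]
```

View pics/crop10.png

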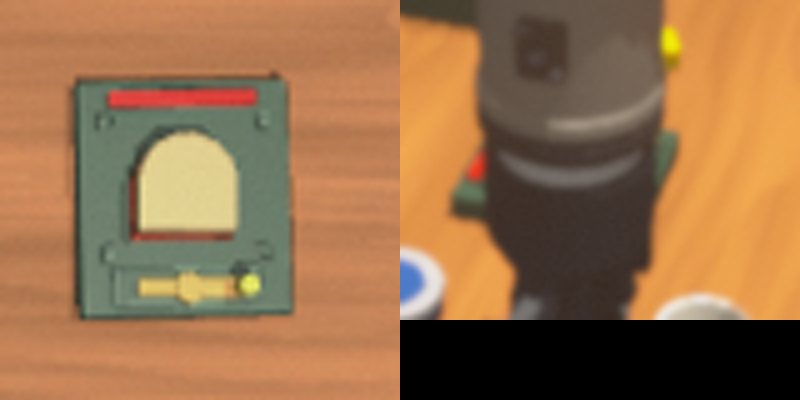

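The block sits squarely on the lift: the shift I see, (188,182) against (182,190) for the lift, is parallax. Next is the cap.

Emit:
arm_command:
  commands: [-0.076,-0.1615,0,0,0,0,0.95,-0.076,-0.1615,0,0,0,0,0.95,-0.076,-0.1615,0,0,0,0,0.95,-0.076,-0.1615,0.04,0,0,0,0.95,-0.076,-0.1615,0.08,0,0,0,0.95,-0.076,-0.1615,0.11,0,0,0,0.95,-0.076,-0.1615,0.11,0,0,0,0.95,-0.076,-0.1615,0.11,0,0,0,0.95]

```text
t: 23.4
eef_pos: [0.4076, 0.3723, 0.0507]
tool_rot: [0.001, 0.997, -0.073, -0.0]
contact_force: [0.7, 0.3, 1.3]
gripper_width: 0.949
grasp_force: 0.0
```

Emit:
arm_command:
  commands: [0,0,0,0,0,0,0.85,0,0,0,0,0,0,0.85,0,0,0,0,0,0,0.85]

```text
t: 23.7
eef_pos: [0.4084, 0.3733, 0.0522]
tool_rot: [-0.001, 0.997, -0.073, 0.001]
contact_force: [-0.3, -0.3, 0.5]
gripper_width: 0.852
grasp_force: 0.0
```

Run:
```python
from h import *
go([406.2,374.5,1.5],-8.3)
```

```text
eef [408.4 373.3  52.2] shift [-2.4 -0.7 50.7] rot [-0.11 -0.09 -0.04]
```

Emit:
arm_command:
  commands: [-0.0015,-0.001,0.02,0,0,0,0.85,-0.0015,-0.001,0.04,0,0,0,0.85,-0.0015,-0.001,0.048,0,0,0,0.85,-0.0015,-0.001,0.05,0,0,0,0.85,-0.0015,-0.001,0.05,0,0,0,0.85]

```text
t: 24.2
eef_pos: [0.4064, 0.3743, 0.0012]
tool_rot: [-0.0, 0.997, -0.072, 0.0]
contact_force: [-0.0, -0.5, -1.2]
gripper_width: 0.854
grasp_force: 0.0
```

Emit:
arm_command:
  commands: [0,0,0,0,0,0,0.5,0,0,0,0,0,0,0.5,0,0,0,0,0,0,0.5,0,0,0,0,0,0,0.5,0,0,0,0,0,0,0.5]
  force: 40

```text
t: 24.7
eef_pos: [0.4068, 0.3746, 0.002]
tool_rot: [-0.001, 0.997, -0.072, 0.001]
contact_force: [-0.8, -1.0, 5.4]
gripper_width: 0.635
grasp_force: 42.4
```

Emit:
arm_command:
  commands: [0,0,-0.01,0,0,0,0.5,0,0,-0.05,0,0,0,0.5,0,0,-0.1,0,0,0,0.5,0.018,0.037,-0.12,0,0,0,0.5,0.036,0.075,-0.12,0,0,-3,0.5,0.055,0.115,-0.12,0,0,-6,0.5,0.074,0.155,-0.12,0,0,-9.6,0.5,0.093,0.195,-0.12,0,0,-9.6,0.5]

```text
t: 25.5
eef_pos: [0.4705, 0.166, 0.1218]
tool_rot: [-0.0, 1.0, 0.012, 0.001]
contact_force: [0.8, 0.8, 0.4]
gripper_width: 0.637
grasp_force: 42.7
```

Run:
```python
from h import *
o=get_obs();go([579.5,-180.4,90],1.3,o);print(o['gripper_width'],o['grasp_force'])
```

```text
eef [470.5 166.  121.8] shift [100.4 349.   31.8] rot [-0.02 -0.07  0.11]
0.6366375308862315 42.667584009468555
```

Emit:
arm_command:
  commands: [0.014,0.048,0,0,0,0,0.5,0.028,0.096,0,0,0,0,0.5,0.042,0.144,0,0,0,0,0.5,0.056,0.192,0,0,0,0,0.5,0.07,0.24,0,0,0,0,0.5,0.084,0.288,0,0,0,0,0.5,0.096,0.33,0,0,0,0,0.5,0.1,0.348,0,0,0,0,0.5]

```text
t: 26.3
eef_pos: [0.5783, -0.1838, 0.1217]
tool_rot: [0.001, 1.0, 0.008, 0.001]
contact_force: [-1.4, -0.2, 0.6]
gripper_width: 0.64
grasp_force: 42.7
```

Emit:
arm_command:
  commands: [0,0,0.02,0,0,0,0.5,0,0,0.03,0,0,0,0.5,0,0,0.03,0,0,0,0.5,0,0,0.03,0,0,0,0.5]

```text
t: 26.7
eef_pos: [0.5779, -0.1766, 0.0911]
tool_rot: [-0.0, 1.0, 0.012, -0.0]
contact_force: [-0.0, -0.0, -0.2]
gripper_width: 0.635
grasp_force: 42.7
```

Run:
```python
from h import *
o=get_obs();go([579.5,-180.4,62],1.3,o);print(o['gripper_width'],o['grasp_force'])
b=snap('side','s11')
cv2.imwrite('pics/crop11.png',cv2.resize(b['img'][100:200,260:400,::-1],(700,500),interpolation=cv2.INTER_CUBIC))
```

```text
eef [ 577.9 -176.6   91.1] shift [ 1.5  3.8 29.1] rot [-0.04  0.02  0.1 ]
0.635077901596769 42.67348565161228
```

View pics/crop11.png

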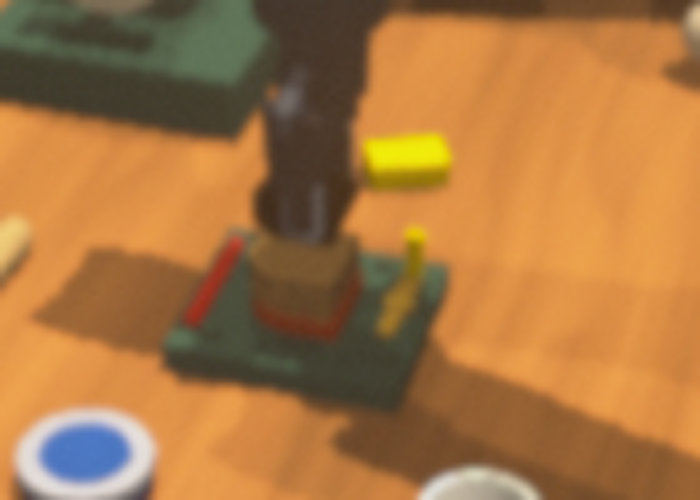

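The cap (305,210) is held over the stacked block (305,280) and lift. I'll correct the offset and lower it.

Emit:
arm_command:
  commands: [0.0015,0.0035,0.005,0,0,0,0.5,0.0015,0.0035,0.015,0,0,0,0.5,0.0015,0.0035,0.022,0,0,0,0.5,0.0015,0.0035,0.026,0,0,0,0.5,0.0015,0.0035,0.026,0,0,0,0.5,0.0015,0.0035,0.026,0,0,0,0.5]

```text
t: 27.35
eef_pos: [0.5795, -0.1814, 0.0647]
tool_rot: [-0.0, 1.0, 0.011, -0.0]
contact_force: [1.5, 0.0, -0.4]
gripper_width: 0.638
grasp_force: 42.7
```

Emit:
arm_command:
  commands: [0,0,0.001,0,0,0,0.5,0,0,0.002,0,0,0,0.5,0,0,0.003,0,0,0,0.5,0,0,0.003,0,0,0,0.5]

```text
t: 27.75
eef_pos: [0.5797, -0.1815, 0.062]
tool_rot: [0.0, 1.0, 0.011, 0.0]
contact_force: [-0.8, -0.2, 1.3]
gripper_width: 0.636
grasp_force: 42.8
```

Emit:
arm_command:
  commands: [0,0,0.0005,0,0,0,0.5,0,0,0.0005,0,0,0,0.85,0,0,0.0005,0,0,0,0.85,0,0,0.0005,0,0,0,0.85,0,0,-0.03,0,0,0,0.85,0,0,-0.08,0,0,0,0.85,0,0,-0.12,0,0,0,0.85,0,0,-0.12,0,0,0,0.85]

```text
t: 28.55
eef_pos: [0.5833, -0.1823, 0.1881]
tool_rot: [0.001, 1.0, 0.011, 0.005]
contact_force: [0.7, 0.6, -0.3]
gripper_width: 0.848
grasp_force: 0.0
```

Emit:
arm_command:
  commands: [-0.1,-0.25,0,0,0,0,0.85,-0.1,-0.25,0,0,0,0,0.85,-0.1,-0.25,0,0,0,0,0.85,-0.1,-0.25,0,0,0,0,0.85,-0.1,-0.25,0,0,0,0,0.85,-0.1,-0.25,0,0,0,0,0.85,-0.1,-0.25,0,0,0,0,0.85]

```text
t: 29.25
eef_pos: [0.4723, 0.0696, 0.1815]
tool_rot: [-0.0, 1.0, 0.014, -0.0]
contact_force: [0.7, 0.3, -0.1]
gripper_width: 0.853
grasp_force: 0.0
```

Run:
```python
from h import *
t=snap('top','t12');b=snap('side','s12')
A=cv2.resize(t['img'][140:220,345:425,::-1],(400,400),interpolation=cv2.INTER_CUBIC)
B=cv2.resize(b['img'][120:200,280:380,::-1],(400,320),interpolation=cv2.INTER_CUBIC)
cv2.imwrite('pics/crop12.png',np.hstack([A,cv2.copyMakeBorder(B,0,80,0,0,0)]))
a=t
src=open('m0.py').read()
hsv=cv2.cvtColor(a['img'],cv2.COLOR_RGB2HSV);H,Sa,V=[hsv[...,i].astype(int) for i in range(3)]
exec('def an'+src.split('def an')[1].split('H,Sa')[0])
an('cap',(366,162,400,194),(V<75),.072)
```

```text
cap [ 590.  -176.4] [56.1 61.5] 5.6 centroid-rect [-1.7 -3.2] px [381. 176.]
```

View pics/crop12.png

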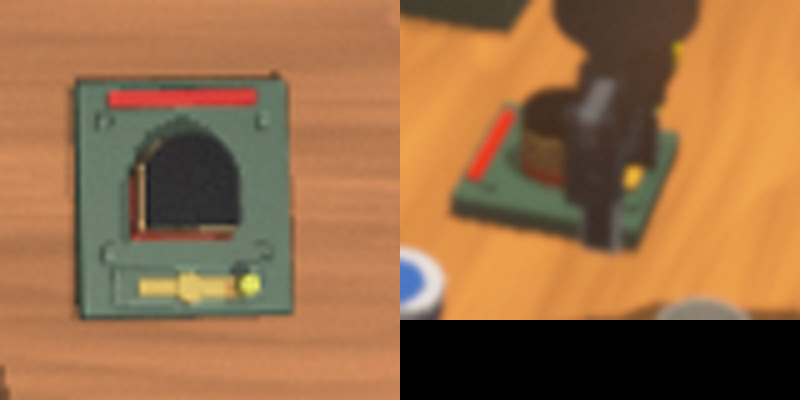

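The cap (192,180) lies flat and square on the block, rounded end to the red stop. The tab is aside and the gripper is clear.

```bash
python3 -c "
from h import *
print(hand_in())"
```

```text
the job is handed in; nothing more can be done
None
```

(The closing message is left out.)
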